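# Shut and lock the dust extractor's filter hatches

### The arm

A 6-joint arm with a two-finger parallel gripper is mounted at the origin on the work surface. World frame = base frame: x ahead of the robot, y to its left, z up, the work surface at z = 0. Lengths are in m, angles in rad, forces in N, time in s.
With the tool pointing down it reaches from about 0.25 to 0.775 m from the base axis. Payload 4 kg.
Tool frame: the origin (TCP) lies between the finger pads; the fingertips stand 8 mm ahead of it and the grasp point (between the pads) lies 11 mm behind it; z points along the fingers, y is the line along which they close (so a half turn about z gives the same grasp; the last joint's range is limited). The gripper opens to 94 mm and grips with 3 to 60 N. Pads are 16 mm wide; open, the fingers measure 119 mm over their backs; the gripper's body (75 mm by 177 mm) begins 78 mm behind the grasp point.
Start: joints at [1.135, 0.087, 1.371, -0, 1.684, -0.103], TCP at [0.18, 0.52, 0.214] pointing down, gripper open.
Joint ranges: [-3.1, 3.1], [-0.76, 2.03], [0.27, 2.55], [-1.08, 4.22], [0.17, 2.65], [-2.57, 2.57]. Speed limits (rad/s): [2.79, 2.79, 3.14, 3.14, 3.14, 3.14].

### API

Orientations are given as a unit quaternion [w, x, y, z].
In Python, from rig import get_obs, vision, manip gives the robot as it stands.
- The arm moves only by the tool arm_command, never from a script. Its argument "motion" is a list that holds one entry, the list of rows, each a list of 5 numbers: the gripper's target within -1 to 1 (shut at 1, half-way at 0, fully open at -1), then the shift along the tool's x, y, z in units of 30 mm (1.0 is 30 mm), then the turn about the tool's z in units of 5 degrees (1.0 is 5 degrees). A call has 1 to 12 rows; each row is the pose to reach, as a shift and turn from the pose commanded when the call began, along the tool's axes at that moment; what a row does not reach only later rows make up. A row lasts 1/8 s, in which the tool goes at most 62.5 mm and 10.7 degrees, less where a joint would pass 70% of its speed; a pose out of reach is approached as far as the arm can. A call with a gripper value outside its range is refused whole. The fingers move at their own pace and stop on an object; "grip_force" is the grip in N (left out, the last holds). Time passes only in rows, so rows that repeat a pose let the fingers close. It gives the time, the measured TCP pose, the force, the opening and the grip force at its end, in the units of the state.
- get_obs(): the state, without advancing time (a new reading comes with each control period).
- vision.grab_frame(name): name is "scene" or "top"; returns a dict with "color" (384x512x3 uint8, blue, green, red), "range_z" (384x512 float32, m along the optical axis (not along the pixel's ray), 0 where there is no reading), "fx", "fy", "cx", "cy" (pixels), "rvec" (rotation vector, rad) and "tvec" (3), from world to camera coordinates, as OpenCV has them. Camera axes: x right, y down, z forward; pixel columns grow to the right and rows downward; lengths in m; the calibration is good to about 2 mm. A picture is of the moment at which its call begins.
- manip.job_done(): hands the job in; it is judged then, once.
Trained networks look in the newest picture that a camera, given by its name, has taken for a name from the list of things; names that differ only in an ending like _2 or _b are one class to them, and where a whole thing is asked for, a point or a joint stands for the part that bears it (a point fixed in the world has none). Each returns a list of dicts, best first, with "confidence" (0 to 1); they miss things now and then, are a little off and sometimes report something else, mostly with a low value. They report only what shows in the picture. A call takes as long as a camera call.
- vision.regions_of(camera, name): "pixels" (384x512 bool, what is visible of it) and "position" ([column, row] in pixels, amid what is visible of it).
The state is a dict: "time": time; "joint_positions": joint angles; "joint_vel": joint speeds; "tau": joint torques, N m; "tool_pos": TCP position; "tcp_rot": TCP orientation; "force": force on the tool from outside, world axes, zero at the start; "wrist_torque": the same for the moment, N m; "finger_gap": finger opening in m; "grip_force": force on a finger pad.
Only numpy, scipy, OpenCV 4.12 (cv2) and the standard library are available. Lean on these libraries where they do the work, as an engineer would, in place of code of your own. Each camera call takes 0.05 s, during which the arm holds its last target. There are 200 camera calls.

### The job

Someone changed a filter in the grinding-dust extractor and left one of its two sloping filter hatches open. Swing that hatch shut without slamming it, then push its red winged stud in against the spring and turn it a quarter turn clockwise until it locks; also check the stud on the other hatch, and if it was not turned fully home, finish it the same way. Leave the other things on the bench and on the extractor where they are.

Things in the scene. Friction and masses are not known exactly. Their poses are not given: they have to be found in the camera images.
- extractor: Blue bench extractor, 460 wide (y), 340 deep (x), 208 mm high, fixed. Origin: centre of its underside; x to its rear, away from the robot. In front a kick panel 95 mm high, above it a slope rising to the rear at 30 degrees from level, with two grey hatches side by side (hinge middles at local y = +107 and -107, x = 15, z = 202 mm). Behind is a flat deck 208 mm high.
- hatch_a (a joint): Opening angle (rad) of the hatch that was left open, which may be the left or the right one: 0 is shut on its seat, it grows as the free edge swings up and back, to 1.4 at most. A friction hinge (about 1 N m) keeps it where it is left.
- hatch_b (a joint): The same for the other hatch, shut at the start (0).
- hatch_a_hinge (a point): Middle of hatch a's hinge line, at the lid's underside. Axes move with the lid: x from free edge to hinge (up the slope when shut), y along the hinge (a positive joint turn is about +y), z out of the outer face. The lid is a grey panel 12 mm thick (z 0 to 12 mm), 198 mm wide, reaching from x = -4 to the free edge at x = -190 mm. The stud's axis is at x = -150 mm, y = 0.
- hatch_b_hinge (a point): The same point and axes on hatch b.
- stud_a (a point): Stud of hatch a: centre of the top face of its steel flange (60 mm diameter, 6 mm thick). x lies along the red wing, z out of the hatch along the stud's axis. The wing stands on the flange: 76 mm long (x), 14 mm thick (y), 30 mm high (z 0 to 30 mm). Stud fully out: this point is 20 mm above the lid's outer face.
- stud_b (a point): The same point and axes on the stud of hatch b.
- plunger_a (a joint): How far stud a is pushed in (m): 0 fully out, 0.012 hard stop. Its spring takes 5 N to start, 11 N at the stop. With the hatch shut it cannot turn while out; pushed in 8 mm or more it can. Turned and let go, it springs back to about 0.004, held by a cross pin in a detent groove: locked. Let go part-way round it stays in at about 0.008.
- plunger_b (a joint): The same for stud b.
- wing_a (a joint): Turn of stud a (rad), growing clockwise seen from outside: 0 is open (wing points up and down the slope), 1.571 the stop (wing level, across the slope). From about 1.16 on the pin rests in its groove. It starts open, within 0.06. While the hatch is open it turns freely, with slight friction, but must be within 0.08 of 0 to enter its slot as the hatch shuts.
- wing_b (a joint): The same for stud b, which starts already pushed in, somewhere between 0.45 and 1.5: either locked (beyond 1.15) or stopped part-way round (below 1.0).
- spray_can: Yellow spray can, 66 mm diameter, 180 mm tall, standing on the bench to the right; origin under its centre. Leave alone.
- hammer: Hammer 280 mm long lying on the bench to the left, handle along its x axis. Leave alone.
- weld_magnet: Red triangular welding magnet, about 110 by 110 by 16 mm, lying on the extractor's rear deck; origin under it. Leave alone.
- roller_carriage: Galvanised gate-roller carriage with four rollers, 260 by 92 by 113 mm, 3 kg, on the bench at the right front; origin under its centre. Leave alone.

How it is judged:
On the way, in this order (a step that is already met when the one before it is completed fails the run):
1. the open hatch is swung shut onto its seat (value of joint hatch_a below 0.035 rad), for 0.2 s.
2. with the hatch shut, its stud is pushed in and turned (value of joint hatch_a below 0.035 rad and value of joint plunger_a above 0.006 m and value of joint wing_a above 0.5 rad), for 0.05 s.
At the end, for the whole second after the job is handed in: Both hatches are shut (within 0.03 rad) and both studs are locked: turned beyond 1.1 rad and sprung back into the detent, resting 2.5 to 6 mm in; the robot lets go of everything (value of joint each of hatch_a, hatch_b below 0.03 rad and value of joint each of wing_a, wing_b above 1.1 rad and value of joint plunger_a between 0.0025 and 0.006 m and value of joint plunger_b between 0.0025 and 0.006 m); the robot touches nothing.
It fails at once if the hatch is slammed (swinging shut faster than 2.5 rad/s) (velocity of joint hatch_a below -2.5 rad/s).
It fails at once if the other hatch is opened (value of joint hatch_b above 0.1 rad).
It fails at once if the spray can, the hammer, the welding magnet or the roller carriage is moved more than 30 mm (distance of any of spray_can, hammer, weld_magnet, roller_carriage from where it was at the start of the episode above 0.03 m).
It fails at once if the stud of the shut hatch is forced round without being pushed in (value of joint hatch_a below 0.035 rad and value of joint plunger_a below 0.002 m and value of joint wing_a above 0.3 rad).
It also fails if it takes over 69 s, if anything falls off the work surface, if the arm or the gripper's body presses on something with over 40 N, if the wrist force passes 120 N, or if a joint passes its speed limit or range.

## Working session

There is one attempt and no reset: what is moved stays moved. The work goes in short steps, Python scripts to look and compute and a tool call to move; the robot and the scene stay as the last step left them, time stands still between calls to the robot, and variables do not carry over. Pictures are saved under pics/ and viewed, at most 10 in all, crops included, and the job is handed in when it is done.

Besides the shell and the picture viewer there is one more tool, called after "Call:" by a JSON object that holds its "op" and its "data", one argument or row to a line. arm_command: Moves the arm, as the interface text tells. Its arguments: {"type":"object","properties":{"motion":{"type":"array"},"grip_force":{"type":"number"}},"required":["motion"]}

```bash
ls; mkdir -p pics
python3 - <<'E'
from rig import get_obs, vision, manip
import cv2,numpy as np
print(get_obs())
ims=[]
for n in("scene","top"):
    f=vision.grab_frame(n); np.savez(f"{n}0.npz",**f); ims.append(f["color"]); print(n,f["fx"],f["cx"],f["cy"],f["rvec"],f["tvec"])
    for k in("extractor","hatch_a","stud_a","weld_magnet","hammer","spray_can","roller_carriage"):
        print(k,[(round(r["confidence"],2),np.round(r["position"]),int(r["pixels"].sum())) for r in vision.regions_of(n,k)])
    cv2.imwrite(f"pics/{n}0.png",cv2.resize(f["color"],(768,576),interpolation=cv2.INTER_CUBIC))
E
```

```text
pics
{'time': 0.0, 'joint_positions': array([ 1.13489768e+00,  8.79737797e-02,  1.37223704e+00,  5.35908301e-05,
        1.68358946e+00, -1.03110439e-01]), 'joint_vel': array([ 3.08347969e-04,  4.98605383e-04,  2.18506639e-03,  7.30876087e-04,
       -1.48416218e-04,  1.41745983e-05]), 'tau': array([-9.95529663e-04, -3.40192616e+01, -3.02424145e+01,  7.16360752e-02,
        3.33326217e-02, -1.75529112e-04]), 'tool_pos': array([0.1794446 , 0.51935121, 0.21230263]), 'tcp_rot': array([-3.19560811e-04,  1.65624294e-01,  9.86188306e-01, -1.05687521e-03]), 'force': array([ 0.19720464, -0.16879538, -0.0139513 ]), 'wrist_torque': array([-0.02204183,  0.05229453,  0.00635857]), 'grip_force': 0.0, 'finger_gap': 0.09423664899761842}
scene 437.55409589494724 249.3015933669497 201.550450899998 [ 2.14539165  0.64370422 -0.29162655] [-0.48832451 -0.05225548  1.82495697]
extractor [(0.93, array([272., 240.]), 9804)]
hatch_a [(0.94, array([224., 218.]), 1525), (0.63, array([255., 159.]), 2092)]
stud_a [(0.63, array([211., 211.]), 212), (0.61, array([249., 143.]), 195)]
weld_magnet [(0.67, array([285., 207.]), 521)]
hammer [(0.41, array([327., 169.]), 23)]
spray_can [(0.62, array([158., 315.]), 1333)]
roller_carriage [(0.69, array([ 94., 281.]), 3238), (0.26, array([259., 162.]), 2008)]
top 443.2350636234668 250.55272151638727 196.630545041947 [ 2.12514941 -2.12475174  0.18479813] [0.01348118 0.56528678 1.370026  ]
extractor [(0.77, array([234., 157.]), 10603)]
hatch_a [(0.62, array([285., 192.]), 3945), (0.57, array([206., 201.]), 3868)]
stud_a [(0.72, array([283., 214.]), 340), (0.67, array([206., 206.]), 420)]
weld_magnet [(0.63, array([247., 144.]), 800)]
hammer [(0.9, array([ 91., 210.]), 804)]
spray_can [(0.83, array([409., 185.]), 803)]
roller_carriage [(0.88, array([402., 274.]), 2712), (0.19, array([286., 217.]), 342)]
```

View pics/scene0.png

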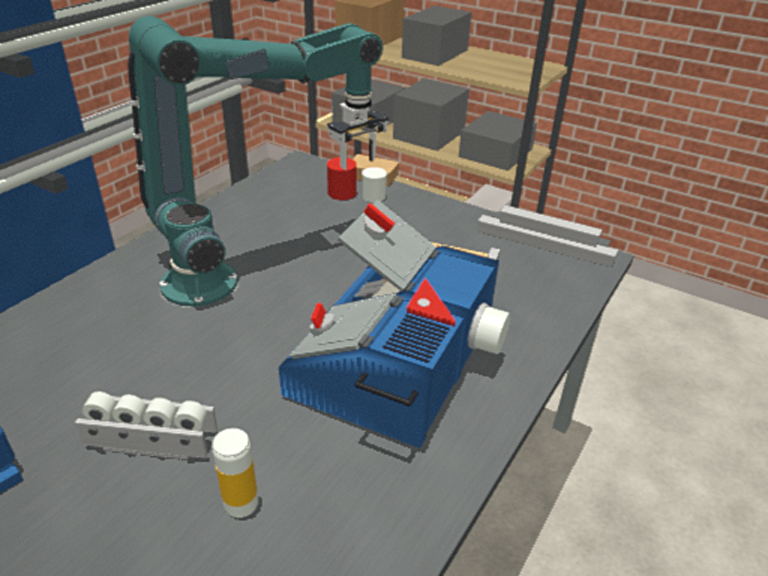

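View pics/top0.png

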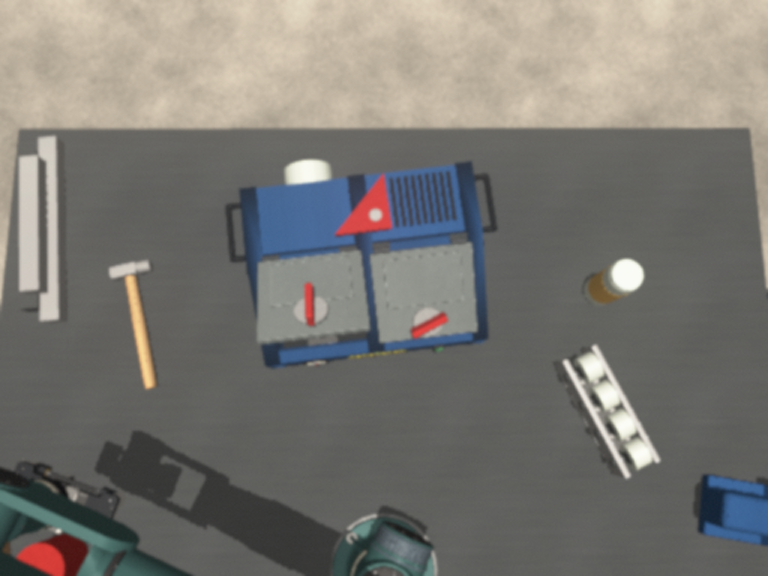

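The left hatch (+y, top image about 313,295) stands open and its wing points fore-aft. The right hatch is shut and its wing (430,325) is turned part-way. The arm is clear of both. Next I'll measure poses.

```bash
cat > h.py <<'E'
import numpy as np, cv2
from rig import get_obs, vision, manip
from scipy.optimize import least_squares
def cloud(f):
    R=cv2.Rodrigues(np.array(f["rvec"],float))[0]; t=np.array(f["tvec"],float).ravel()
    z=f["range_z"]; v,u=np.mgrid[:384,:512]
    P=np.stack([(u-f["cx"])/f["fx"]*z,(v-f["cy"])/f["fy"]*z,z],-1)
    P=(P-t)@R; P[z==0]=np.nan
    return P
def red(f):
    c=f["color"].astype(int); return (c[...,2]>110)&(c[...,1]<70)&(c[...,0]<70)
def plane(X):
    for _ in range(6):
        c=X.mean(0); n=np.linalg.svd(X-c,full_matrices=False)[2][2]; n*=np.sign(n[2])
        d=(X-c)@n; s=max(0.002,1.2*np.std(d)); X=X[abs(d)<s]
    return c,n,X
E
python3 - <<'E'
from h import *
np.set_printoptions(precision=4,suppress=True)
for n in("scene","top"):
    f=vision.grab_frame(n); P=cloud(f); r=red(f)
    for h in vision.regions_of(n,"hatch_a"):
        if h["confidence"]<.5: continue
        m=h["pixels"]&np.isfinite(P[...,0])
        m2=cv2.erode((m&~r).astype(np.uint8),np.ones((3,3)))>0
        c,nn,X=plane(P[m2])
        yy=np.cross(nn,[1,0,0]);yy/=np.linalg.norm(yy)
        print(n,"hatch",h["position"],"c",c,"n",nn,"tilt",np.degrees(np.arctan2(nn[0],nn[2])),len(X))
        # in-plane rectangle
        ex=np.cross([0,1,0],nn);ex/=np.linalg.norm(ex);ey=np.cross(nn,ex)
        Q=P[m]; d=(Q-c)@nn; Q=Q[abs(d)<.006]
        q=np.c_[(Q-c)@ex,(Q-c)@ey].astype(np.float32)
        rc=cv2.minAreaRect(q); b=cv2.boxPoints(rc); print(" rect",rc); print(c+b[:,:1]*ex+b[:,1:]*ey)
        mr=r&cv2.dilate(h["pixels"].astype(np.uint8),np.ones((9,9))).astype(bool)&np.isfinite(P[...,0])
        W=P[mr]; d=(W-c)@nn; k=(d>.01)&(d<.09); W=W[k]
        hgt=np.percentile(d[k],[5,50,90,97]); 
        top=W[d[k]>hgt[2]-.008]
        w=np.c_[(top-c)@ex,(top-c)@ey]; mm=w.mean(0); ax=np.linalg.svd(w-mm,full_matrices=False)[2][0]; ax*=np.sign(ax[0])
        pr=(w-mm)@ax
        mid=mm+ax*(pr.max()+pr.min())/2
        print(" wing top heights",hgt,"n",len(top),"mid",c+mid[0]*ex+mid[1]*ey,"ang cw",np.arctan2(-ax[1],ax[0]),"len",np.ptp(pr))
    e=vision.regions_of(n,"extractor")[0]["pixels"]&np.isfinite(P[...,0])
    Q=P[e&(abs(P[...,2]-.208)<.006)]; print("deck",len(Q),cv2.minAreaRect(Q[:,:2].astype(np.float32)))
    Q=P[e]; print("all",cv2.minAreaRect(Q[:,:2].astype(np.float32)))
E
```

```text
scene hatch [254.4, 164.5] c [0.543  0.1101 0.2563] n [0.4741 0.0471 0.8792] tilt 28.335492436447232 807
 rect ((-0.009853817522525787, 0.020709574222564697), (0.1842375099658966, 0.2010718733072281), 6.1435227394104)
[[0.4418 0.2208 0.3049]
 [0.4652 0.0211 0.303 ]
 [0.626  0.0408 0.2152]
 [0.6026 0.2405 0.2172]]
 wing top heights [0.0254 0.0384 0.049  0.0507] n 61 mid [0.4875 0.1228 0.2855] ang cw -0.09657715635205627 len 0.07120558309422828
scene hatch [227.6, 219.0] c [ 0.56   -0.0968  0.1713] n [-0.5028 -0.0694  0.8616] tilt -30.26539714961064 754
 rect ((-0.011711135506629944, 0.015689358115196228), (0.1899772584438324, 0.20409826934337616), 5.497307300567627)
[[ 0.456   0.0111  0.1193]
 [ 0.4799 -0.1916  0.117 ]
 [ 0.6426 -0.1734  0.2134]
 [ 0.6186  0.0292  0.2157]]
 wing top heights [0.0233 0.0369 0.0448 0.0462] n 46 mid [ 0.5066 -0.088   0.1409] ang cw 1.0752439365569766 len 0.07535725562869856
deck 3338 ((0.7008653879165649, 0.04625546932220459), (0.1587802767753601, 0.466561883687973), 6.784992694854736)
all ((0.630314290523529, 0.1501351296901703), (0.7471744418144226, 0.4
[... 481 characters left out ...]
1
top hatch [283.0, 193.4] c [ 0.5553 -0.0798  0.1693] n [-0.5042 -0.0622  0.8614] tilt -30.341212167242368 1763
 rect ((-0.009132668375968933, -0.0024451836943626404), (0.18752236664295197, 0.19799475371837616), 6.060201644897461)
[[ 0.4553  0.0061  0.1169]
 [ 0.4795 -0.1904  0.1169]
 [ 0.6398 -0.1706  0.2121]
 [ 0.6156  0.0259  0.2122]]
 wing top heights [0.0318 0.0415 0.0461 0.0473] n 50 mid [ 0.5058 -0.0848  0.1399] ang cw 1.0652575955910377 len 0.06471786529127761
deck 34 ((0.6107668876647949, 0.14069770276546478), (0.008476700633764267, 0.18529759347438812), 5.152939319610596)
all ((0.5294997096061707, 0.13751672208309174), (0.17137619853019714, 0.21816153824329376), 5.381114482879639)
```

```bash
cat >> h.py <<'E'
yaw=0.122
def Rz(a): return cv2.Rodrigues(np.array([0,0,a],float))[0]
def Ry(a): return cv2.Rodrigues(np.array([0,a,0],float))[0]
Rs=Rz(yaw)@Ry(-np.pi/6)      # lid axes when shut
E
cat > fitw.py <<'E'
from h import *
from scipy.optimize import minimize
np.set_printoptions(precision=4,suppress=True)
F={n:vision.grab_frame(n) for n in("scene","top")}
def fit(axis0,R,th0,pl0,tag):
    # axis0: stud axis on lid's outer face; params: th, pl, in-plane dx,dy ; wing z 20-pl..50-pl
    S=4; obs={}
    for n,f in F.items():
        K=np.array([[f["fx"],0,f["cx"]],[0,f["fy"],f["cy"]],[0,0,1.]])
        p=cv2.projectPoints((axis0+R[:,2]*.035)[None],np.array(f["rvec"],float),np.array(f["tvec"],float),K,None)[0].ravel()
        x0,y0=int(p[0])-32,int(p[1])-32
        c=cv2.resize(f["color"][y0:y0+64,x0:x0+64],None,fx=S,fy=S,interpolation=cv2.INTER_CUBIC).astype(float)
        rr=np.clip((c[...,2]-np.maximum(c[...,0],c[...,1]))/100,0,1)   # soft redness
        lab=cv2.connectedComponents((rr>.5).astype(np.uint8))[1]; k=lab[S*32-24:S*32+24,S*32-24:S*32+24]; k=k[k>0]
        if len(k): 
            keep=cv2.dilate((lab==np.bincount(k).argmax()).astype(np.uint8),np.ones((9,9)))>0; rr=rr*keep
        obs[n]=(K,x0,y0,rr)
    def cost(p,full=False):
        th,pl,dx,dy=p; c,s=np.cos(th),np.sin(th); tot=0; ious={}
        B=np.array([[x,y,z] for x in(-.038,.038) for y in(-.007,.007) for z in(.02-pl,.05-pl)])
        B=np.c_[c*B[:,0]+s*B[:,1]+dx,-s*B[:,0]+c*B[:,1]+dy,B[:,2]]
        W=axis0+B@R.T
        for n,f in F.items():
            K,x0,y0,rr=obs[n]
            q=cv2.projectPoints(W,np.array(f["rvec"],float),np.array(f["tvec"],float),K,None)[0][:,0]
            q=((q-[x0,y0]+.5)*S-.5); im=np.zeros(rr.shape,np.uint8)
            cv2.fillConvexPoly(im,cv2.convexHull(np.round(q*16).astype(np.int32)),255,cv2.LINE_AA,4)
            m=cv2.GaussianBlur(im/255.,(0,0),2.5); 
            tot+=((m-rr)**2).sum()/rr.sum()
        return tot+ (dx**2+dy**2)/.004**2*.02
    for pl in pl0:
        best=min((minimize(lambda p:cost([p[0],pl,p[1]/100,p[2]/100]),[t,0,0],method="Nelder-Mead",options=dict(initial_simplex=[[t,0,0],[t+.1,0,0],[t,.4,0],[t,0,.4]])) for t in th0),key=lambda r:r.fun)
        print(tag,"pl",pl,"th %.3f"%best.x[0],"d(mm)",best.x[1:]*10,"cost %.4f"%best.fun)
E
python3 - <<'E'
from fitw import *
fit(np.array([.502,-.088,.138]),Rs,[.8,1.0,1.2],[0.002,.004,.006,.008,.010],"b")
al=np.radians(58.7)
Ra=Rz(yaw)@Ry(al-np.pi/6)
cen=np.array([.5316,.1316,.2604]); axa=cen-.053*Ra[:,0]
print(Ra[:,2],axa)
fit(axa,Ra,[-.05,.05],[-.003,0,.003],"a")
E
```

```text
b pl 0.002 th 1.132 d(mm) [0.3976 0.5978] cost 0.1591
b pl 0.004 th 1.137 d(mm) [-0.5327  0.9571] cost 0.1694
b pl 0.006 th 1.141 d(mm) [-1.499   1.1402] cost 0.2053
b pl 0.008 th 1.139 d(mm) [-2.3888  1.3275] cost 0.2671
b pl 0.01 th 1.128 d(mm) [-3.5054  1.3659] cost 0.3443
[0.4767 0.0584 0.8771] [0.4855 0.1259 0.2859]
a pl -0.003 th -0.003 d(mm) [-0.0032 -0.213 ] cost 0.1746
a pl 0 th -0.003 d(mm) [0.4074 0.4335] cost 0.1676
a pl 0.003 th -0.000 d(mm) [1.0244 1.2612] cost 0.2350
```

Wing B fits at about 1.14–1.17 rad with the plunger near 4 mm, so it is locked and I'll leave it alone. Hatch A is open about 1.02 rad and its wing is at about 0. Now I'll plan the closing arc.

```bash
cat >> h.py <<'E'
from scipy.spatial.transform import Rotation as Rot
al0=np.radians(58.7); cenA=np.array([.5316,.1316,.2604]); _R=Rz(yaw)@Ry(al0-np.pi/6)
HA=cenA+.097*_R[:,0]-.012*_R[:,2]
def lidA(al,p): return HA+Rz(yaw)@Ry(al-np.pi/6)@np.array(p)
def Rt():
    q=get_obs()["tcp_rot"]; return Rot.from_quat([q[1],q[2],q[3],q[0]]).as_matrix()
def units(T,P0=None,R=None):
    o=get_obs(); P0=o["tool_pos"] if P0 is None else P0; R=Rt() if R is None else R
    return np.round((np.asarray(T)-P0)@R/.03,2)
def st():
    o=get_obs(); R=Rt(); print("t",o["time"],"tcp",np.round(o["tool_pos"],4),"F",np.round(o["force"],1),"gap",round(o["finger_gap"],4),"yawY",np.degrees(np.arctan2(R[1,1],R[0,1])),"j",np.round(o["joint_positions"],2))
E
cat > push.py <<'E'
from h import *
def wp(deg,press=0,x=-.168,y=.06):
    p=lidA(np.radians(deg),[x,y,.012]); t=abs(np.tan(np.radians(deg-30)))
    return p+[0,0,.008*t+.008-press]   # TCP
E
python3 - <<'E'
from push import *
print("HA",HA,"HB chk",HA-.214*Rz(yaw)[:,1])
print("above",wp(58.7)+[0,0,.06], units(wp(58.7)+[0,0,.06]))
for d in (58.7,50,40,30,20,10,0): print(d,wp(d))
E
```

```text
HA [0.61033092 0.14125311 0.20329257] HB chk [ 0.63637421 -0.07115627  0.20329257]
above [0.46248366 0.18357503 0.36687574] [-12.57  -7.51  -5.11]
58.7 [0.46248366 0.18357503 0.30687574]
50 [0.45040784 0.18209442 0.28294002]
40 [0.44087939 0.18092615 0.25369377]
30 [0.43627778 0.18036195 0.22329257]
20 [0.43674281 0.18041897 0.19534798]
10 [0.44226037 0.18109547 0.16802126]
0 [0.45266281 0.1823709  0.14230367]
```

Call:
{"op": "arm_command", "data": {
  "motion": [
    [[1, 0, 0, -2, 0], [1, 0, 0, -4, 0], [1, -1.5, -1, -5.3, -1], [1, -3, -2, -5.3, -2], [1, -4.7, -3, -5.3, -3], [1, -6.4, -4, -5.3, -4], [1, -8, -5, -5.3, -5.2], [1, -9.6, -5.9, -5.3, -5.2], [1, -11.2, -6.7, -5.3, -5.2], [1, -12.57, -7.5, -5.3, -5.2], [1, -12.57, -7.5, -5.3, -5.2], [1, -12.57, -7.5, -5.3, -5.2]]
  ]
}}

```text
time: 2.7
tool_pos: [0.4623, 0.1843, 0.3726]
tcp_rot: [-0.0, -0.06, 0.998, 0.0]
force: [-0.4, 0.3, -0.6]
finger_gap: 0.0005
grip_force: 0.0
```

Run:
```python
from push import *
st()
for d in (58.7,50,40,30,20,10,5,0): print(d,units(wp(d)))
```

```text
t 2.7 tcp [0.4623 0.1843 0.3726] F [-0.4  0.3 -0.6] gap 0.0005 yawY 96.93381560597236 j [ 0.26 -0.01  1.15  0.    1.99 -1.43]
58.7 [-0.   -0.03  2.19]
50 [ 0.4  -0.03  2.99]
40 [ 0.72 -0.03  3.96]
30 [ 0.87 -0.03  4.98]
20 [ 0.86 -0.03  5.91]
10 [ 0.67 -0.03  6.82]
5 [ 0.52 -0.03  7.26]
0 [ 0.32 -0.03  7.68]
```

Call:
{"op": "arm_command", "data": {
  "motion": [
    [[1, 0, 0, 1.8, 0], [1, 0, 0, 2.2, 0], [1, 0.2, 0, 2.6, 0], [1, 0.4, 0, 3.0, 0], [1, 0.57, 0, 3.5, 0], [1, 0.72, 0, 3.96, 0], [1, 0.8, 0, 4.5, 0], [1, 0.87, 0, 5.0, 0], [1, 0.87, 0, 5.45, 0], [1, 0.86, 0, 5.9, 0], [1, 0.77, 0, 6.35, 0], [1, 0.67, 0, 6.8, 0]]
  ]
}}

```text
time: 4.2
tool_pos: [0.4425, 0.1815, 0.1672]
tcp_rot: [-0.001, -0.06, 0.998, -0.0]
force: [-2.2, 2.0, 2.2]
finger_gap: 0.0004
grip_force: 1.6
```

Run:
```python
from push import *
st()
for d in (10,5,0): print(d,units(wp(d)))
```

```text
t 4.2 tcp [0.4425 0.1815 0.1672] F [-2.2  2.   2.2] gap 0.0004 yawY 96.92833218034583 j [ 0.27 -0.06  1.61  0.    1.59 -1.42]
10 [ 0.01 -0.01 -0.03]
5 [-0.15 -0.01  0.41]
0 [-0.34 -0.01  0.83]
```

Call:
{"op": "arm_command", "data": {
  "motion": [
    [[1, -0.1, 0, 0.25, 0], [1, -0.2, 0, 0.5, 0], [1, -0.28, 0, 0.7, 0], [1, -0.34, 0, 0.83, 0], [1, -0.34, 0, 0.88, 0], [1, -0.34, 0, 0.88, 0]]
  ]
}}

```text
time: 4.95
tool_pos: [0.4533, 0.1826, 0.1422]
tcp_rot: [0.001, -0.06, 0.998, -0.0]
force: [-0.5, -0.1, 0.9]
finger_gap: 0.0001
grip_force: 0.6
```

Run:
```python
from push import *
st()
f=vision.grab_frame("scene"); P=cloud(f)
hs=vision.regions_of("scene","hatch_a"); r=red(f)
for h in hs[:3]:
    m=cv2.erode((h["pixels"]&~r&np.isfinite(P[...,0])).astype(np.uint8),np.ones((3,3)))>0
    if m.sum()<50: continue
    c,n,X=plane(P[m]); print(h["confidence"],h["position"],c,n,np.degrees(np.arctan2(-n[0],n[2])))
```

```text
t 4.95 tcp [0.4533 0.1826 0.1422] F [-0.5 -0.1  0.9] gap 0.0001 yawY 96.92241039991373 j [ 0.27 -0.03  1.63 -0.    1.54 -1.42]
0.85 [227.0, 217.9] [ 0.56001926 -0.09714643  0.1712145 ] [-0.50069373 -0.07035864  0.86276037] 30.12827700250658
0.83 [249.1, 182.3] [0.53545489 0.11001229 0.17211353] [-0.49646272 -0.07078244  0.86516739] 29.848681834643635
```

Call:
{"op": "arm_command", "data": {
  "motion": [
    [[1, 0, 0, 0.05, 0], [1, 0, 0, 0.1, 0], [1, 0, 0, 0.14, 0], [1, 0, 0, 0.14, 0]]
  ]
}}

```text
time: 5.55
tool_pos: [0.454, 0.1829, 0.1409]
tcp_rot: [0.002, -0.06, 0.998, 0.0]
force: [-2.8, -2.0, 10.7]
finger_gap: 0.0011
grip_force: 5.5
```

Call:
{"op": "arm_command", "data": {
  "motion": [
    [[1, 0, 0, 0, 0], [1, 0, 0, -2, 0], [1, 0, 0, -4, 0], [1, 1.5, 0, -4.2, 0], [-0.3, 3, 0, -4.2, 0], [-0.3, 3, 0, -4.2, 0]]
  ]
}}

```text
time: 6.3
tool_pos: [0.3624, 0.172, 0.2649]
tcp_rot: [0.002, -0.061, 0.998, 0.001]
force: [0.4, -0.3, -0.2]
finger_gap: 0.017
grip_force: 0.0
```

Run:
```python
from fitw import *
st()
ax=lidA(0,[-.15,0,.012]); print("axis on face",ax)
fit(ax,Rs,[-.05,.05],[-.003,0,.003],"a")
for n in F: cv2.imwrite(f"pics/{n}1.png",cv2.resize(F[n]["color"][110:270,150:350],(800,640))[:600])
```

```text
t 6.4 tcp [0.364  0.1721 0.2641] F [ 0.9 -0.4 -0.1] gap 0.0251 yawY 96.93916613233172 j [ 0.3  -0.25  1.59 -0.    1.8  -1.39]
axis on face [0.4754 0.1247 0.1387]
a pl -0.003 th 0.042 d(mm) [ 1.7372 -0.4232] cost 0.2527
a pl 0 th 0.039 d(mm) [0.9193 0.2284] cost 0.2154
a pl 0.003 th 0.042 d(mm) [0.4465 0.6062] cost 0.2756
```

View pics/top1.png

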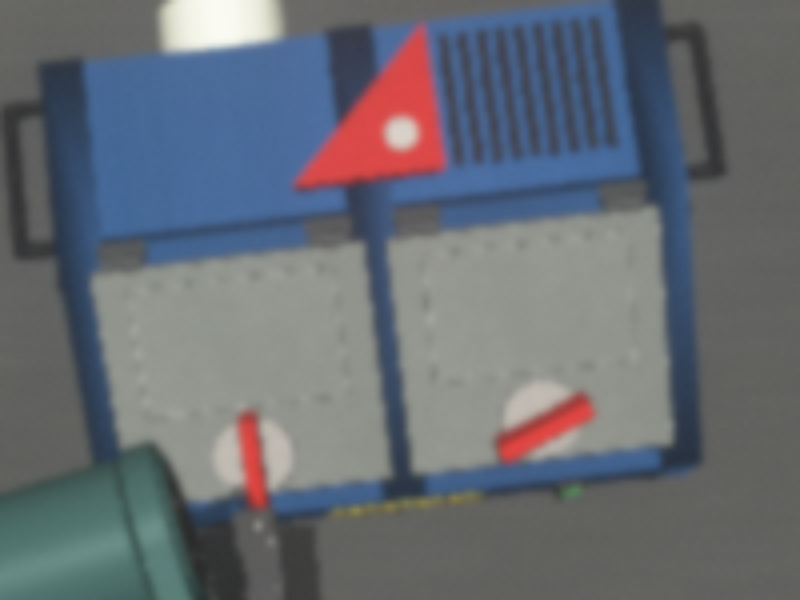

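Run:
```python
from h import *
st(); print(units([.461,.123,.250]),units([.461,.123,.1693]))
```

```text
t 6.4 tcp [0.364  0.1721 0.2641] F [ 0.9 -0.4 -0.1] gap 0.0251 yawY 96.93916613233172 j [ 0.3  -0.25  1.59 -0.    1.8  -1.39]
[-3.01 -2.01  0.48] [-3.   -2.02  3.17]
```

Call:
{"op": "arm_command", "data": {
  "motion": [
    [[-0.1, -1, -0.6, 0, 0], [-0.1, -2, -1.4, 0, 0], [-0.1, -3.0, -2.0, 0.5, 0], [-0.1, -3.0, -2.0, 0.5, 0], [-0.1, -3.0, -2.0, 0.5, 0]]
  ]
}}

```text
time: 7.02
tool_pos: [0.4604, 0.1233, 0.2484]
tcp_rot: [-0.001, -0.06, 0.998, 0.0]
force: [-0.1, -0.2, -0.5]
finger_gap: 0.0516
grip_force: 0.0
```

Run:
```python
from h import *
st(); print(units([.461,.123,.1693]))
```

```text
t 7.025 tcp [0.4604 0.1233 0.2484] F [-0.1 -0.2 -0.5] gap 0.0516 yawY 96.91438074150942 j [ 0.14 -0.08  1.47  0.    1.75 -1.55]
[-0.02 -0.01  2.64]
```

Call:
{"op": "arm_command", "data": {
  "motion": [
    [[-0.1, 0, 0, 1, 0], [-0.1, 0, 0, 2, 0], [-0.1, 0, 0, 2.5, 0], [-0.1, 0, 0, 2.64, 0], [1, 0, 0, 2.64, 0], [1, 0, 0, 2.64, 0], [1, 0, 0, 2.64, 0], [1, 0, 0, 2.64, 0], [1, 0, 0, 2.64, 0]]
  ],
  "grip_force": 35
}}

```text
time: 8.15
tool_pos: [0.4602, 0.1234, 0.1701]
tcp_rot: [0.0, -0.06, 0.998, 0.0]
force: [-0.2, -0.1, 1.9]
finger_gap: 0.0139
grip_force: 35.0
```

Call:
{"op": "arm_command", "data": {
  "motion": [
    [[1, -0.07, 0, 0.13, 0], [1, -0.14, 0, 0.25, 0], [1, -0.22, 0, 0.38, 0], [1, -0.22, 0, 0.38, 0]]
  ]
}}

```text
time: 8.65
tool_pos: [0.4662, 0.1242, 0.1598]
tcp_rot: [-0.0, -0.061, 0.998, 0.0]
force: [-4.6, 0.5, 8.9]
finger_gap: 0.0138
grip_force: 35.0
```

Call:
{"op": "arm_command", "data": {
  "motion": [
    [[1, 0, 0, 0, 1], [1, 0, 0, 0, 2.2], [1, 0, 0, 0, 3.4], [1, 0, 0, 0, 4.6], [1, 0, 0, -0.03, 5.8], [1, 0, 0, -0.05, 7], [1, 0, 0, -0.05, 8], [1, 0, 0, -0.05, 8]]
  ]
}}

```text
time: 9.65
tool_pos: [0.4654, 0.1238, 0.1607]
tcp_rot: [-0.001, 0.284, 0.959, -0.0]
force: [-6.3, -2.6, 7.4]
finger_gap: 0.0176
grip_force: 37.7
```

Call:
{"op": "arm_command", "data": {
  "motion": [
    [[1, 0, 0, -0.03, 0], [1, 0, 0, -0.03, 1.2], [1, 0, 0, -0.05, 2.4], [1, 0, 0, -0.05, 3.6], [1, 0, 0, -0.05, 4.8], [1, 0, 0, -0.05, 6], [1, 0, 0, -0.05, 7.2], [1, 0, 0, -0.05, 8.4], [1, 0, 0, -0.05, 9.6], [1, 0, 0, -0.05, 10.4], [1, 0, 0, -0.05, 10.4]]
  ],
  "grip_force": 12
}}

```text
time: 11.02
tool_pos: [0.4631, 0.1222, 0.1603]
tcp_rot: [-0.002, 0.676, 0.737, -0.005]
force: [-9.3, -4.3, 5.0]
finger_gap: 0.0238
grip_force: 12.6
```

Run:
```python
from h import *
st(); print(get_obs()["wrist_torque"])
f=vision.grab_frame("scene"); cv2.imwrite("pics/s2.png",cv2.resize(f["color"][100:260,150:350],(750,600)))
```

```text
t 11.025 tcp [0.4631 0.1222 0.1603] F [-9.3 -4.3  5. ] gap 0.0238 yawY 4.89822516416211 j [ 0.14 -0.05  1.61 -0.    1.59  0.06]
[-0.79045367  1.55238178  0.13754341]
```

View pics/s2.png

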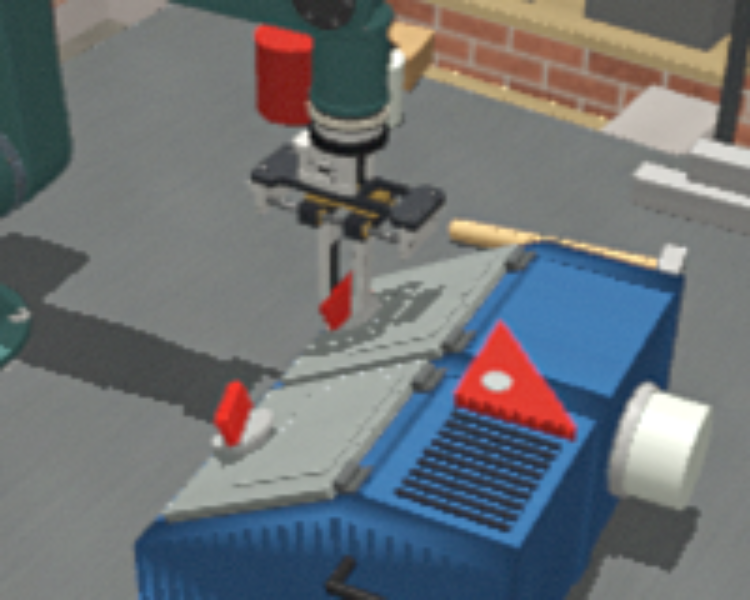

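Call:
{"op": "arm_command", "data": {
  "motion": [
    [[0.3, 0, 0, -0.1, 0], [0.3, 0, 0, -0.2, 0], [0.2, 0, 0, -0.3, 0], [0.2, 0, 0, -0.6, 0], [0.1, 0, 0, -1.2, 0], [0.1, 0, 0, -2.5, 0], [0.1, 0, 0, -4, 0], [0.1, 0, 0, -5, 0], [0.1, 0, 0, -5, 0]]
  ]
}}

```text
time: 12.2
tool_pos: [0.4683, 0.1242, 0.3155]
tcp_rot: [0.003, 0.676, 0.737, 0.003]
force: [-0.1, 0.6, -0.2]
finger_gap: 0.0423
grip_force: 0.0
```

Run:
```python
from h import *
st(); print("away",units([.30,.30,.33]))
```

```text
t 12.2 tcp [0.4683 0.1242 0.3155] F [-0.1  0.6 -0.2] gap 0.0423 yawY 4.928621391086135 j [ 0.14 -0.06  1.32  0.    1.87  0.06]
away [ 6.32 -5.08 -0.52]
```

Call:
{"op": "arm_command", "data": {
  "motion": [
    [[0.1, 1, -1, -0.5, 0], [0.1, 2.2, -2, -0.5, 0], [0.1, 3.5, -3, -0.5, 0], [0.1, 4.8, -4, -0.5, 0], [0.1, 6.3, -5, -0.5, 0], [0.1, 6.3, -5, -0.5, 0]]
  ]
}}

```text
time: 12.95
tool_pos: [0.2985, 0.3013, 0.325]
tcp_rot: [-0.0, 0.674, 0.739, -0.001]
force: [0.6, -0.2, -0.4]
finger_gap: 0.0424
grip_force: 0.0
```

Run:
```python
from fitw import *
st()
ax=lidA(0,[-.15,0,.012])
fit(ax,Rs,[1.2,1.5],[0,.002,.004,.006,.008],"a")
fit(np.array([.502,-.088,.138]),Rs,[1.1,1.3],[0,.002,.004,.006,.008],"b")
P=cloud(F["scene"]);r=red(F["scene"])
for h in vision.regions_of("scene","hatch_a")[:2]:
    m=cv2.erode((h["pixels"]&~r&np.isfinite(P[...,0])).astype(np.uint8),np.ones((3,3)))>0
    c,n,X=plane(P[m]); print(h["position"],c,np.degrees(np.arctan2(-n[0],n[2])))
cv2.imwrite("pics/top3.png",cv2.resize(F["top"]["color"][140:260,160:320],(800,600),interpolation=cv2.INTER_CUBIC))
```

```text
t 13.05 tcp [0.3006 0.2994 0.3252] F [-0.3 -0.7  0.5] gap 0.0424 yawY 5.008761089129291 j [ 0.65 -0.19  1.41 -0.    1.92  0.56]
a pl 0 th 1.535 d(mm) [ 1.6339 -0.662 ] cost 0.1684
a pl 0.002 th 1.535 d(mm) [ 0.8288 -0.2662] cost 0.1245
a pl 0.004 th 1.547 d(mm) [-0.3589  0.4161] cost 0.1176
a pl 0.006 th 1.541 d(mm) [-1.2751  0.8516] cost 0.1463
a pl 0.008 th 1.535 d(mm) [-2.34    1.3496] cost 0.2080
b pl 0 th 1.136 d(mm) [1.307  0.3047] cost 0.1742
b pl 0.002 th 1.135 d(mm) [0.4627 0.5135] cost 0.1563
b pl 0.004 th 1.139 d(mm) [-0.6699  1.0015] cost 0.1658
b pl 0.006 th 1.141 d(mm) [-1.5503  1.1954] cost 0.2019
b pl 0.008 th 1.142 d(mm) [-2.7393  1.2793] cost 0.2636
[252.9, 183.4] [0.5337 0.1136 0.171 ] 30.348719522533035
[226.2, 216.8] [ 0.5602 -0.0976  0.1713] 30.200272445628926
```

View pics/top3.png

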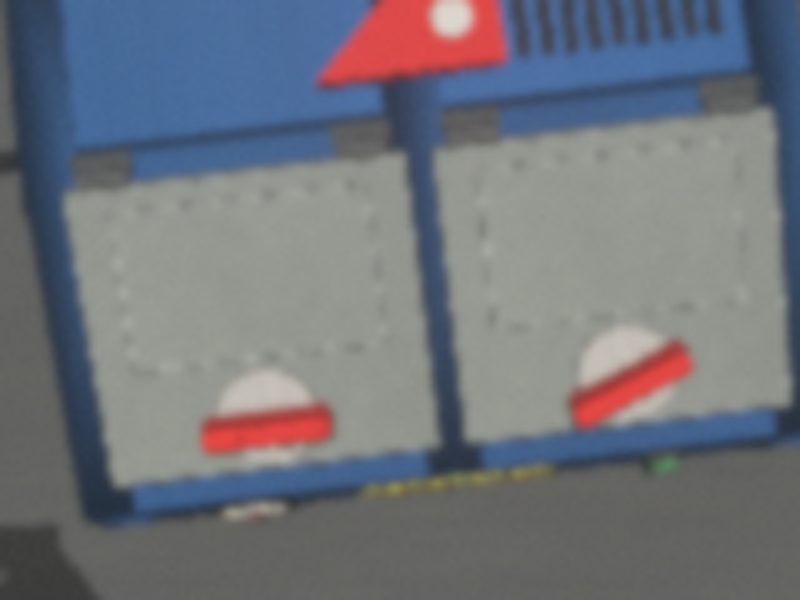

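Stud A is locked: the wing lies across the slope at about 1.55 rad with the plunger near 4 mm, and both lids are at 30°. Stud B (about 1.15 rad, plunger 3–4 mm) was already in its detent. The arm is clear, so I'm handing the job in.

```bash
python3 -c "
from rig import manip
print(manip.job_done())"
```

```text
the job is handed in; nothing more can be done
None
```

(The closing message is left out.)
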